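# Nudge a watch carrier home in the tester

### The arm

A 7-joint arm with a two-finger parallel gripper is mounted at the origin on the work surface. World frame = base frame: x ahead of the robot, y to its left, z up, the work surface at z = 0. Lengths are in m, angles in rad, forces in N, time in s.
With the tool pointing down it reaches from about 0.4 to 0.85 m from the base axis. Payload 4.5 kg.
Tool frame: the origin (TCP) lies at the very end of the fingers, on their centre line; the grasp point (between the pads) lies 19 mm behind it; z points along the fingers, y is the line along which they close (so a half turn about z gives the same grasp; the last joint's range is limited). The gripper opens to 85 mm and grips with 20 to 120 N. Pads are 22 mm wide; open, the fingers measure 114 mm over their backs; the gripper's body (76 mm by 85 mm) begins 54 mm behind the grasp point. The pads swing forward as they close: fully open they stand 13 mm farther back than shut.
Start: joints at [-1.14, 0.689, -0.195, 1.565, 0.157, 0.902, -0.215], TCP at [0.242, 0.576, 0.231] pointing down, gripper open.
Joint ranges: [-3.01, 3.01], [-0.46, 2.08], [-1.47, 1.51], [0.13, 2.56], [-1, 4.14], [0.04, 2.09], [-2.66, 2.66]. Speed limits (rad/s): [2.57, 2.57, 3.14, 3.14, 3.14, 3.14, 3.14].

### API

Orientations are given as a unit quaternion [w, x, y, z].
In Python, from plant import bot gives the robot as it stands.
- The arm moves only by the tool carry_out, never from a script. Its argument "steps" is a list of rows, each a list of 7 numbers: the finger opening in mm, from 0 to 85.4, then the shift along the world's x, y, z in mm, then the turn, a rotation vector about the world's x, y, z in rad. In form: [[gripper, dx, dy, dz, rx, ry, rz], ...]. A call has 1 to 10 rows; each row shifts and turns the commanded pose from where the row before left it; what a row does not reach is not made up. A row lasts 1/12 s, in which the tool goes at most 41.7 mm and 7.16 degrees, less where a joint would pass 70% of its speed; a pose out of reach is approached as far as the arm can. A call with a gripper value outside its range is refused whole. The fingers move at their own pace and stop on an object; "force" is the grip in N (left out, the last holds). Time passes only in rows, so rows that do not move let the fingers close. It gives the time, the measured TCP pose, the force, the opening and the grip force at its end, in the units of the state.
- bot.get_obs(): the state, without advancing time (a new reading comes with each control period).
- bot.capture(name): name is "scene" or "top" or "wrist"; returns the picture (420x560x3 uint8, blue, green, red); there is no depth.
- bot.camera_model(name): a dict with "fovy" (degrees; the focal length in pixels is half the picture's height over the tangent of half this angle, whatever the lens; pixels are square), "cx", "cy" (the principal point, pixels), "k1" (the pictures are not rectified: a ray, as slopes to the right and down, at radius r is drawn at 1 + k1 r^2 times it, then the intrinsics apply), "pose" (4x4, takes a point from camera to world coordinates). Camera axes: x right, y up, looking along -z (the intrinsics and any distortion apply to the point x, -y, -z); pixel columns grow to the right and rows downward; lengths in m; the calibration is good to about 2 mm. A picture is of the moment at which its call begins: read the wrist's pose just before it. camera_model takes no time and is no camera call; for the wrist camera it gives the pose at the moment of the call.
- bot.finish_job(): hands the job in; it is judged then, once.
The state is a dict: "clock": time; "qpos": joint angles; "qvel": joint speeds; "effort": joint torques, N m; "tcp_pos": TCP position; "tool_rot": TCP orientation; "ft_force": force on the tool from outside, world axes, zero at the start; "moment": the same for the moment, N m; "grip_width": finger opening in m; "gripper_force": force on a finger pad.
Only numpy, scipy, OpenCV 4.12 (cv2) and the standard library are available. Lean on these libraries where they do the work, as an engineer would, in place of code of your own. Each camera call takes 0.05 s, during which the arm holds its last target. There are 200 camera calls.

### The job

Take the yellow-handled pusher from its wooden rest and, with its white tip, nudge the red watch carrier along the slideway into the tester in small gentle taps, drawing the tip back off it for a moment between taps, until it meets the stop hidden under the hood and sits fully home against it. Never shove it fast, push hard against the stop or touch the carrier with the gripper. Then lay the pusher back in its rest the way it lay, and leave everything else on the bench where it is.

Things in the scene. Friction and masses are not known exactly. Their poses are not given: they have to be found in the camera images.
- tester: White watch tester with a dark screen on top, fixed to the bench. Origin: at bench level below the hood's mouth, on the slideway's centre line; x axis along the slideway INTO the hood, z up. Open slideway from x = -150 mm to 0; hood from x = 0 to 135 mm, 120 mm wide, top 106 mm above the bench.
- slideway_end (a point): Middle of the open slideway's outer end, on its floor (x = -150 mm of the tester, 20 mm above the bench); axes as the tester's. The aluminium slideway is 74 mm wide; along each side runs a steel lip 13 mm wide, top 25 mm above the bench; 48 mm between the lips, which run on as the tunnel's walls.
- hood_mouth (a point): Centre of the tunnel's mouth in the hood, 49 mm above the bench; axes as the tester's. The tunnel is 48 mm wide, from 20 to 78 mm above the bench, 127 mm deep. Inside, out of sight, is a rigid steel stop 38 mm wide and 46 mm high. It is set anew each time: its face lies 40 mm or more inside the mouth and can only be found by feel.
- carrier: Red carrier block, 70 mm long (x), 44 mm wide (y), 45 mm high, 0.17 to 0.35 kg, with a watch movement and a white bar on top (to 51 mm above its underside). It stands loose on the slideway, 2 mm play each side. Origin: centre of its underside; x axis towards the hood. Sliding drag about 0.8 to 2.5 N.
- carrier_nose (a point): Centre of the carrier's front end face (towards the hood), 22.5 mm above its underside; it is this face that meets the stop. x axis as the carrier's. The movement is delicate: against the stop the carrier may bear no more than 20 N, and a tap arriving faster than about 20 mm/s can already exceed that; on the way it must stay under 100 mm/s.
- carrier_tail (a point): Centre of the carrier's rear end face, 22.5 mm above its underside (42.5 mm above the bench), where it is pushed; axes as the carrier's. When home it may lie outside or some way inside the hood's mouth.
- pusher: Pusher, 0.09 kg, lying level in its rest: square yellow handle 16 x 16 mm with black bands, brass rod 8 mm and white plastic tip 14 mm in diameter. Origin on the axis at the middle of the handle, 45 mm above the bench; x axis towards the tip, z up. Handle from x = -50 to 50 mm, rod to 135 mm, tip face at 145 mm. Balances some 15 mm ahead of its origin.
- pusher_tip (a point): Centre of the pusher's white tip face, 145 mm ahead of the pusher's origin on its axis; axes as the pusher's.
- rest: Dark wooden pusher rest, fixed: base 160 x 50 x 8 mm (x = -50 to 110 mm) with two open-topped notched posts 12 mm thick, one under the handle at x = -40 mm (notch floor 37 mm up, cheek tops 50 mm), one under the rod at x = 95 mm. The handle is free for fingers from x = -34 mm. Origin at bench level below the lying pusher's origin; x axis as the lying pusher's.
- rest_seat (a point): Where the pusher's origin lies when it is in its rest, 45 mm above the bench over the rest's origin; axes as the rest's.
- rest_front (a point): Floor of the front notch, under the rod, 41 mm above the bench (cheek tops 54 mm), 95 mm ahead of the rest's origin; axes as the rest's. Notch about 10 mm wide at the floor, the rear one about 18 mm; both flare upward.
- spare_carrier: a bystander: blue carrier block of the same shape as the red one (70 x 44 x 45 mm), standing on the bench; origin at the centre of its underside
- loupe: a bystander: black eyepiece loupe, 38 mm across, 34 mm high; origin at the centre of its underside
- glue_jar: a bystander: white jar with yellow cap, 48 mm across, 48 mm high; origin at the centre of its underside
- oil_bottle: a bystander: amber bottle with green cap, 36 mm across, 85 mm high; origin at the centre of its underside
- screwdriver: a bystander: blue-handled screwdriver, 150 mm long, lying on the bench
- parts_tray: a bystander: clear tray with four compartments, 100 x 130 x 22 mm; origin at the centre of its underside
- alarm_clock: a bystander: wooden alarm clock, 35 x 100 x 100 mm; origin at the centre of its underside
Things that resemble listed ones, but are neither listed nor needed, are in the scene too. There is more than one size of the pusher; the job needs the larger.

How it is judged:
By the outcome, as a careful person would: the job done as asked, in the order asked, and still so for the second after the job is handed in, with the robot touching nothing.
It also fails if it takes over 72 s, if anything falls off the work surface, if the arm or the gripper's body presses on something with over 40 N, if the wrist force passes 120 N, or if a joint passes its speed limit or range.

## Working session

There is one attempt and no reset: what is moved stays moved. The work goes in short steps, Python scripts to look and compute and a tool call to move; the robot and the scene stay as the last step left them, time stands still between calls to the robot, and variables do not carry over. Pictures are saved under pics/ and viewed, at most 12 in all, crops included, and the job is handed in when it is done.

Besides the shell and the picture viewer there is one more tool, called after ">>>" as a command line: name --pt "numbers of a row" for each row, then --argument value for the rest. carry_out: Moves the arm, as the interface text tells. Its arguments: {"type":"object","properties":{"steps":{"type":"array","items":{"type":"array","items":{"type":"number"}}},"force":{"type":"number"}},"required":["steps"]}

```bash
mkdir -p pics; ls; python3 - <<'E'
from plant import bot
import cv2,numpy as np
o=bot.get_obs();print({k:np.round(v,3).tolist() for k,v in o.items()})
for n in("scene","top"):
    m=bot.camera_model(n);print(n,m["fovy"],m["cx"],m["cy"],m["k1"],np.round(m["pose"],3).tolist())
    cv2.imwrite(f"pics/{n}0.png",bot.capture(n))
m=bot.camera_model("wrist");print(m)
E
```

```text
pics
{'clock': 0.0, 'qpos': [-1.14, 0.69, -0.194, 1.566, 0.157, 0.903, -0.215], 'qvel': [-0.001, -0.0, 0.0, -0.0, 0.001, -0.001, 0.001], 'effort': [0.0, -53.962, -1.267, -15.855, 0.009, 0.009, -0.0], 'tcp_pos': [0.241, 0.576, 0.23], 'tool_rot': [-0.0, 0.197, 0.98, -0.001], 'ft_force': [-0.446, 0.306, -0.154], 'moment': [-0.033, -0.005, 0.039], 'gripper_force': 0.0, 'grip_width': 0.086}
scene 57.19882628888029 281.486766884335 214.82151149568585 0.019975353378881008 [[0.461, -0.755, 0.466, 0.986], [0.888, 0.389, -0.247, -0.285], [0.005, 0.528, 0.849, 0.91], [0.0, 0.0, 0.0, 1.0]]
top 43.868300563304615 276.7928290653392 213.42317777671252 -0.16162473404794164 [[0.007, 0.994, -0.111, 0.355], [-1.0, 0.005, -0.017, -0.046], [-0.016, 0.111, 0.994, 1.441], [0.0, 0.0, 0.0, 1.0]]
{'fovy': 63.58087280347011, 'cx': 280.98138243309927, 'cy': 211.43478050379196, 'k1': -0.06041224618804801, 'pose': array([[ 3.87603735e-01, -8.71019410e-01, -3.01808768e-01,
         1.63188910e-01],
       [ 9.21825658e-01,  3.65922952e-01,  1.27819596e-01,
         6.09244924e-01],
       [-8.94593544e-04, -3.27758419e-01,  9.44761144e-01,
         3.73283003e-01],
       [ 0.00000000e+00,  0.00000000e+00,  0.00000000e+00,
         1.00000000e+00]])}
```

View pics/scene0.png

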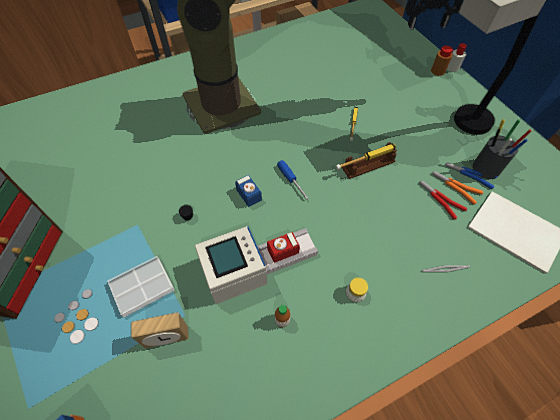

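View pics/top0.png

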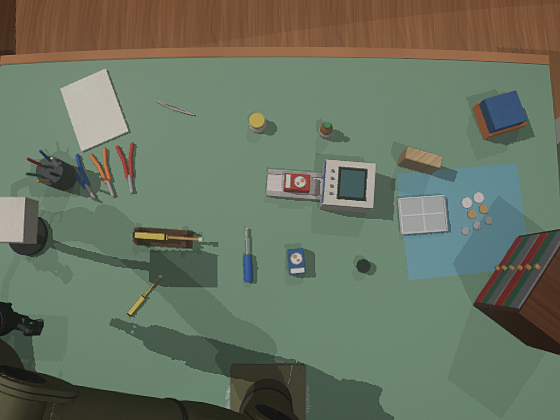

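The scene picture shows the tester at about (230,262), with the red carrier at (283,245) and the pusher in its rest at (370,158). In the top picture they are at (348,184), (298,182) and (165,237). The smaller pusher at (143,297) is a decoy.

```bash
cat > h.py <<'E'
import numpy as np,cv2
from plant import bot
def ray(m,px):
    f=210/np.tan(np.radians(m["fovy"])/2)
    d=(np.atleast_2d(px)-[m["cx"],m["cy"]])/f
    u=d.copy()
    for _ in range(20): u=d/(1+m["k1"]*(u**2).sum(1,keepdims=True))
    v=np.c_[u[:,0],-u[:,1],-np.ones(len(u))]@m["pose"][:3,:3].T
    return m["pose"][:3,3],v
def onz(m,px,z):
    c,v=ray(m,px); return c+v*((z-c[2])/v[:,2])[:,None]
def proj(m,P):
    f=210/np.tan(np.radians(m["fovy"])/2)
    q=(np.atleast_2d(P)-m["pose"][:3,3])@m["pose"][:3,:3]
    s=np.c_[q[:,0],-q[:,1]]/-q[:,2:3]
    return s*(1+m["k1"]*(s**2).sum(1,keepdims=True))*f+[m["cx"],m["cy"]]
def hsv(im,lo,hi): return cv2.inRange(cv2.cvtColor(im,cv2.COLOR_BGR2HSV),np.array(lo),np.array(hi))
E
python3 - <<'E'
from h import *
m=bot.camera_model("wrist");w=bot.capture("wrist");cv2.imwrite("pics/w0.png",w)
t=cv2.imread("pics/top0.png");mt=bot.camera_model("top")
for nm,px,z in(("handle ends",[[135,236],[169,237]],.05),("tip",[[202,240]],.045),("slide end L",[[268,170],[267,196]],.025),("hood L corners",[[322,160],[320,207]],.106),("hood R",[[376,163],[373,209]],.106),("bottle",[[326,130]],.085),("jar",[[257,120]],.048),("blue",[[296,261]],.045),("loupe",[[363,266]],.03)):
    print(nm,onz(mt,px,z).round(3).tolist())
E
```

```text
handle ends [[0.447, 0.362, 0.05], [0.445, 0.268, 0.05]]
tip [[0.438, 0.178, 0.045]]
slide end L [[0.634, 0.003, 0.025], [0.562, 0.005, 0.025]]
hood L corners [[0.646, -0.141, 0.106], [0.522, -0.135, 0.106]]
hood R [[0.639, -0.282, 0.106], [0.517, -0.272, 0.106]]
bottle [[0.732, -0.153, 0.085]]
jar [[0.77, 0.034, 0.048]]
blue [[0.384, -0.075, 0.045]]
loupe [[0.371, -0.256, 0.03]]
```

View pics/w0.png

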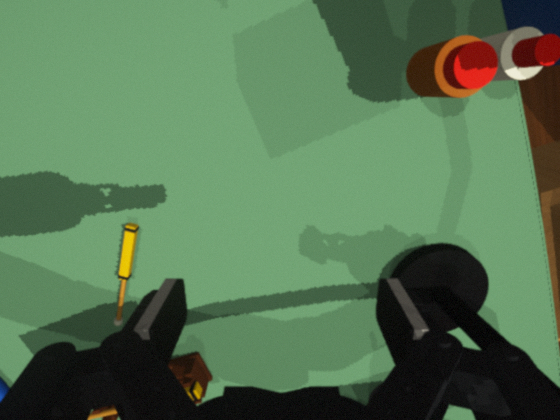

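>>> carry_out --pt "60 20 -18 2 0 0 -0.12" --pt "60 20 -18 2 0 0 -0.12" --pt "60 20 -18 2 0 0 -0.12" --pt "60 20 -18 2 0 0 -0.12" --pt "60 20 -18 2 0 0 -0.12" --pt "60 20 -18 2 0 0 -0.12" --pt "60 20 -18 2 0 0 -0.12" --pt "60 20 -18 2 0 0 -0.12" --pt "60 20 -18 2 0 0 -0.12" --pt "60 20 -18 2 0 0 -0.12"

```text
clock: 0.98
tcp_pos: [0.4421, 0.3954, 0.2512]
tool_rot: [-0.0, 0.718, 0.696, -0.0]
ft_force: [0.6, -0.0, -0.0]
grip_width: 0.0599
gripper_force: 0.0
```

```bash
python3 - <<'E'
from h import *
import pickle
o=bot.get_obs();print(o["clock"],o["tcp_pos"].round(4) if hasattr(o["tcp_pos"],'round') else o["tcp_pos"],o["tool_rot"],o["qpos"])
m=bot.camera_model("wrist");w=bot.capture("wrist");cv2.imwrite("pics/w1.png",w);pickle.dump(m,open("w1.pkl","wb"))
E
```

```text
0.9833 [0.4421 0.3954 0.2512] [-7.74025755e-05  7.18238718e-01  6.95796723e-01 -2.38785926e-04] [-0.88230797  0.6233972   0.12961316  1.65190999 -0.09882676  0.87315954
 -0.74496851]
```

View pics/w1.png

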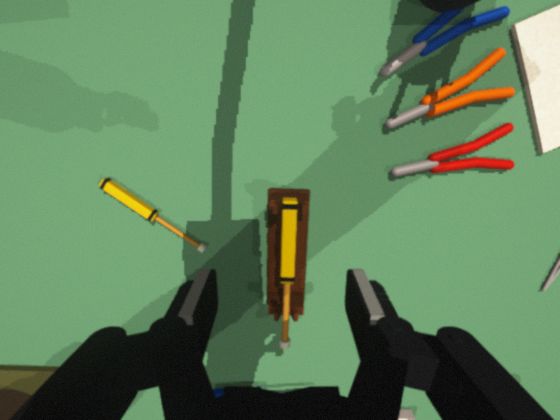

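The wrist picture shows the larger pusher in its rest: handle from (289,200) to (287,282), tip at (285,345). The decoy is at (150,212).

```bash
python3 - <<'E'
from h import *
import pickle
m=pickle.load(open("w1.pkl","rb"));w=cv2.imread("pics/w1.png")
k=hsv(w,(20,130,110),(35,255,255));k[:,:240]=0;k[:,350:]=0
ys,xs=np.nonzero(k);print(len(ys),xs.min(),xs.max(),ys.min(),ys.max())
# midline of handle per row -> line at z=.053
rows=[r for r in range(205,280,5) if (k[r]>0).sum()>6]
P=onz(m,[[np.nonzero(k[r])[0].mean(),r] for r in rows],.053)
c=np.polyfit(P[:,1],P[:,0],1);print("handle x(y)",c)
print("handle yellow ends",onz(m,[[289,ys.min()],[287,ys.max()]],.053).round(4))
for r in range(285,355,5):print(r,w[r,276:296].sum(1).tolist())
print(onz(m,[[285,347],[289,197],[287,283]],.049).round(4))
E
```

```text
1167 280 297 197 336
handle x(y) [0.05389398 0.43000035]
handle yellow ends [[0.4497 0.3782 0.053 ]
 [0.4428 0.2001 0.053 ]]
285 [75, 82, 93, 88, 96, 106, 125, 160, 231, 293, 324, 346, 357, 302, 252, 184, 162, 151, 152, 144]
290 [130, 100, 85, 67, 61, 67, 93, 175, 247, 296, 334, 357, 340, 280, 218, 147, 148, 136, 130, 139]
295 [112, 109, 88, 80, 69, 76, 111, 186, 268, 337, 374, 406, 366, 264, 180, 123, 122, 116, 116, 110]
300 [98, 116, 96, 96, 71, 75, 116, 232, 321, 380, 405, 410, 354, 270, 171, 126, 124, 112, 123, 128]
305 [71, 76, 77, 67, 90, 92, 128, 216, 320, 389, 413, 404, 345, 255, 153, 123, 120, 122, 125, 126]
310 [80, 80, 74, 90, 70, 90, 157, 267, 353, 384, 407, 400, 352, 258, 158, 112, 96, 120, 123, 126]
315 [111, 102, 98, 100, 147, 192, 229, 299, 370, 401, 409, 382, 334, 303, 253, 173, 118, 121, 166, 181]
320 [150, 151, 184, 225, 235, 245, 247, 287, 309, 307, 308, 285, 280, 336, 399, 397, 361, 279, 217, 216]
325 [236, 240, 238, 234, 234, 231, 221, 226, 230, 255, 247, 251, 307, 366, 397, 407, 402, 405, 396, 405]
330 [234, 231, 235, 242, 240, 226, 224, 231, 247, 250, 245, 235, 306, 370, 405, 399, 414, 400, 404, 398]
335 [254, 246, 232, 238, 234, 214, 215, 213, 241, 250, 232, 253, 338, 381, 402, 398, 420, 402, 407, 406]
340 [238, 236, 240, 253, 250, 245, 214, 222, 226, 240, 221, 212, 238, 283, 338, 387, 401, 411, 402, 401]
345 [246, 247, 238, 285, 335, 369, 394, 410, 411, 421, 417, 399, 369, 348, 372, 399, 397, 406, 401, 404]
350 [225, 238, 237, 240, 233, 239, 263, 344, 394, 403, 411, 400, 408, 406, 409, 403, 404, 407, 402, 397]
[[0.4398 0.1797 0.049 ]
 [0.4498 0.377  0.049 ]
 [0.4448 0.2727 0.049 ]]
```

>>> carry_out --pt "60 1 -12 -20 0 0 -0.011" --pt "60 1 -12 -30 0 0 -0.011" --pt "60 1 -12 -30 0 0 0" --pt "60 1 -12 -30 0 0 0" --pt "60 1 -14 -30 0 0 0" --pt "60 1 0 -30 0 0 0" --pt "60 0 0 -25 0 0 0" --pt "60 0 0 -15 0 0 0" --pt "60 0 0 -9 0 0 0" --pt "60 0 0 -3 0 0 0" --force 20

```text
clock: 1.87
tcp_pos: [0.4467, 0.3341, 0.0278]
tool_rot: [-0.0, 0.724, 0.69, -0.001]
ft_force: [0.8, -0.7, -0.3]
grip_width: 0.0601
gripper_force: 0.0
```

>>> carry_out --pt "60 0 0 0 0 0 0" --pt "30 0 0 0 0 0 0" --pt "30 0 0 0 0 0 0" --pt "10 0 0 0 0 0 0" --pt "10 0 0 0 0 0 0" --pt "10 0 0 0 0 0 0" --force 20

```text
clock: 2.37
tcp_pos: [0.4481, 0.3349, 0.0303]
tool_rot: [0.0, 0.724, 0.69, 0.001]
ft_force: [-0.1, -0.5, 6.0]
grip_width: 0.0156
gripper_force: 22.8
```

>>> carry_out --pt "5 0 0 0 0 0 0" --pt "5 0 0 0 0 0 0" --pt "5 0 0 3 0 0 0" --pt "5 0 0 8 0 0 0" --pt "5 0 0 15 0 0 0" --pt "5 0 0 25 0 0 0" --pt "5 0 0 30 0 0 0" --pt "5 15 -15 30 0 0 0" --pt "5 25 -25 30 0 0 0" --pt "5 25 -25 25 0 0 0" --force 60

```text
clock: 3.2
tcp_pos: [0.5087, 0.2737, 0.1938]
tool_rot: [-0.0, 0.723, 0.691, 0.001]
ft_force: [1.4, -0.5, -1.2]
grip_width: 0.0149
gripper_force: 58.6
```

>>> carry_out --pt "5 25 -25 20 0 0 0" --pt "5 25 -25 20 0 0 0" --pt "5 22 -20 12 0 0 0" --pt "5 10 -10 2 0 0 0" --pt "5 0 0 0 0 0 0" --pt "5 0 0 0 0 0 0"

```text
clock: 3.7
tcp_pos: [0.5903, 0.1926, 0.2448]
tool_rot: [-0.001, 0.724, 0.689, -0.001]
ft_force: [-0.5, -0.1, -0.8]
grip_width: 0.0149
gripper_force: 58.6
```

```bash
python3 - <<'E'
from h import *
import pickle
m=bot.camera_model("wrist");w=bot.capture("wrist");cv2.imwrite("pics/w2.png",w);pickle.dump(m,open("w2.pkl","wb"))
cv2.imwrite("pics/top2.png",bot.capture("top"))
E
```

```text
(no output)
```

View pics/w2.png

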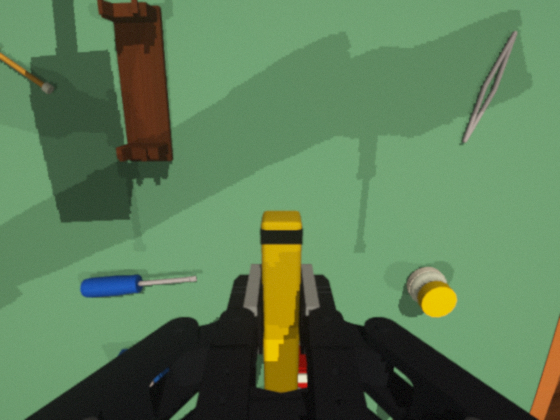

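The wrist picture shows the held pusher (handle 281,210 to 285,390), but the fingers hide the slideway. I will measure the tester in the enlarged fixed views instead.

```bash
python3 - <<'E'
import cv2,numpy as np
t=cv2.imread("pics/top0.png")[150:220,255:385];s=cv2.imread("pics/scene0.png")[215:310,185:330]
a=cv2.resize(t,None,fx=5,fy=5,interpolation=cv2.INTER_CUBIC);cv2.imwrite("pics/ct.png",a)
b=cv2.resize(s,None,fx=5,fy=5,interpolation=cv2.INTER_CUBIC);cv2.imwrite("pics/cs.png",b)
E
```

```text
(no output)
```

View pics/ct.png

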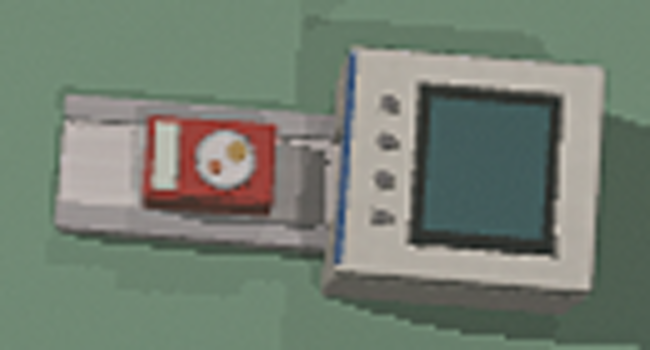

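View pics/cs.png

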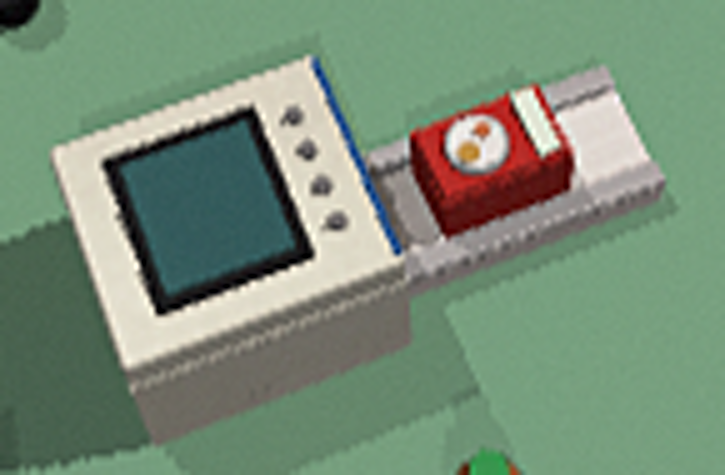

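The top crop shows hood top corners at (352,45), (607,68), (593,290) and (332,265), and slideway end corners at (65,93) and (55,228). The red carrier's tail is at crop column 145. The scene crop shows the same hood corners at (52,150), (315,55), (400,255) and (125,370), and slideway end at (607,67) and (665,182).

```bash
python3 - <<'E'
from h import *
mt=bot.camera_model("top");ms=bot.camera_model("scene")
T=lambda p:(np.array(p)+.5)/5-.5+[255,150]
S=lambda p:(np.array(p)+.5)/5-.5+[185,215]
def go(n,m,px,z):print(n,onz(m,px,z)[:,:2].round(4).tolist())
go("T hood mL mR backR backL",mt,T([[352,45],[332,265],[593,290],[607,68]]),.106)
go("S hood backL? ",ms,S([[400,255],[315,55],[52,150],[125,370]]),.106)
go("T slide",mt,T([[65,93],[55,228],[340,118],[325,250]]),.025)
go("S slide",ms,S([[665,182],[607,67]]),.025)
go("T car",mt,T([[147,120],[143,203],[271,207],[275,125]]),.065)
go("S car",ms,S([[573,155],[540,87],[410,128],[445,203]]),.065)
# carrier red centroid check, slide fits
t=cv2.imread("pics/top0.png");k=hsv(t,(0,150,90),(8,255,255));k[:150]=0;k[220:]=0;k[:,:255]=0;k[:,340:]=0
ys,xs=np.nonzero(k);print(cv2.minAreaRect(np.c_[xs,ys].astype(np.float32)))
E
```

```text
T hood mL mR backR backL [[0.6494, -0.1487], [0.5333, -0.1377], [0.5211, -0.2731], [0.6382, -0.2824]]
S hood backL?  [[0.6471, -0.1479], [0.5339, -0.1381], [0.5243, -0.269], [0.641, -0.2791]]
T slide [[0.6393, 0.0039], [0.5638, 0.0087], [0.626, -0.148], [0.5524, -0.1394]]
S slide [[0.6387, 0.0043], [0.5659, 0.0112]]
T car [[0.6167, -0.0416], [0.5717, -0.0397], [0.5698, -0.108], [0.6143, -0.1102]]
S car [[0.6208, -0.0416], [0.5796, -0.0379], [0.5705, -0.1063], [0.6152, -0.1094]]
((296.5, 181.5), (15.0, 25.0), 90.0)
```

>>> carry_out --pt "5 8 -8 -20 0 0 -0.013" --pt "5 8 -8 -30 0 0 -0.013" --pt "5 8 -7 -35 0 0 0" --pt "5 0 0 -35 0 0 0" --pt "5 0 0 -35 0 0 0" --pt "5 0 0 -30 0 0 0" --pt "5 0 0 -17 0 0 0" --pt "5 0 0 -9 0 0 0" --pt "5 0 0 0 0 0 0" --pt "5 0 0 0 0 0 0"

```text
clock: 4.63
tcp_pos: [0.6147, 0.1712, 0.0345]
tool_rot: [-0.0, 0.732, 0.681, 0.0]
ft_force: [0.6, 0.1, -0.5]
grip_width: 0.0146
gripper_force: 58.6
```

```bash
python3 - <<'E'
from h import *
o=bot.get_obs();print(o["tcp_pos"],o["tool_rot"],o["ft_force"])
a=bot.capture("scene");b=bot.capture("top");cv2.imwrite("pics/s3.png",a);cv2.imwrite("pics/t3.png",b)
A=cv2.resize(a[185:285,230:400],None,fx=4.6,fy=4.6,interpolation=cv2.INTER_CUBIC)[:,:780]
B=cv2.resize(b[150:220,200:330],None,fx=2*.97,fy=2*.97)
cv2.imwrite("pics/c3.png",A);print(A.shape)
E
```

```text
[0.61465455 0.17117811 0.03451005] [-2.88648277e-04  7.32282438e-01  6.81000985e-01  7.12587982e-05] [ 0.56353469  0.07061781 -0.52874286]
(460, 780, 3)
```

View pics/c3.png

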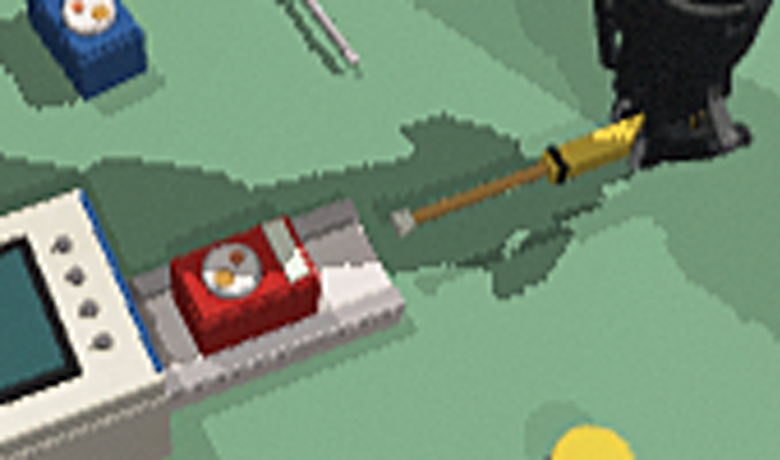

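The held pusher looks level, with its tip at crop (402,222) and handle front at (556,165), lined up with the carrier's tail at (305,270).

```bash
python3 - <<'E'
from h import *
ms=bot.camera_model("scene");mt=bot.camera_model("top")
C=lambda p:(np.array(p)+.5)/4.6-.5+[230,185]
for z in(.04,.049,.056):print(z,onz(ms,C([[402,222],[392,222],[556,165]]),z).round(4).tolist())
b=cv2.imread("pics/t3.png")
g=b.astype(int);print(g[168:184,258:276].min(2))
E
```

```text
0.04 [[0.5987, 0.0243, 0.04], [0.5962, 0.0193, 0.04], [0.6068, 0.1217, 0.04]]
0.049 [[0.6027, 0.0211, 0.049], [0.6002, 0.0162, 0.049], [0.6107, 0.1175, 0.049]]
0.056 [[0.6058, 0.0186, 0.056], [0.6033, 0.0137, 0.056], [0.6138, 0.1142, 0.056]]
[[124 124 125 124 124 124 124 126 113 105 106 103 102 102 102 102 103 102]
 [124 125 125 124 125 125 123 126 113 102 155 165 163 154 150 151 153 142]
 [125 124 124 124 125 125 124 125 110 115 154 161 161 161 162 163 162 164]
 [123 124 125 123 125 123 123 125 111 113 150 157 155 156 156 156 156 156]
 [125 125 126 125 125 124 125 124 124 120 151 158 156 154 155 154 154 155]
 [114 106 106 121 125 124 124 124 124  99 106 127 136 134 134 153 158 158]
 [109 108 110 120 124 123 124 126 121 124 179 141 170 162 150 150 151 121]
 [110 109 107 120 125 124 125 125 107 115 185 194 182 176 187 180 178 181]
 [110 109 107 124 114 119 124 125 100 118 185 195 191 190 188 189 188 190]
 [ 94  95 119 122 116 120 126 124  99 145 185 190 187 187 186 186 188 187]
 [ 61  57 125 137 131 122 124 125  99 152 186 187 184 184 183 184 183 184]
 [ 63  69 124 137 134 113 119 127 100 154 187 190 189 187 186 186 186 185]
 [ 68  66 111 124 125 112 124 129 106 108 121 180 194 191 189 189 186 186]
 [ 84  83  88 100 108  95  82  78  91 129 135 130 127 125 121 177 190 188]
 [ 85  84  82  81  79  84  84  84  56 128 138 134 134 134 131 126 182 195]
 [ 85  85  84  87  83  85  85  86  63 123 137 132 133 133 132 129 126 122]]
```

>>> carry_out --pt "5 -0.4 -5 -1 0 0 0" --pt "5 -0.4 -5 -1 0 0 0" --pt "5 -0.4 -5 0 0 0 0" --pt "5 -0.4 -5 0 0 0 0" --pt "5 -0.4 -5 0 0 0 0" --pt "5 -0.4 -5 0 0 0 0" --pt "5 -0.4 -5 0 0 0 0" --pt "5 -0.3 -4 0 0 0 0" --pt "5 -0.2 -3 0 0 0 0" --pt "5 -0.1 -1.3 0 0 0 0"

```text
clock: 5.57
tcp_pos: [0.6116, 0.1258, 0.0323]
tool_rot: [0.0, 0.733, 0.68, -0.0]
ft_force: [-0.1, -0.7, -0.7]
grip_width: 0.0146
gripper_force: 58.6
```

>>> carry_out --pt "5 -0.1 -1.3 0 0 0 0" --pt "5 -0.1 -1.3 0 0 0 0" --pt "5 -0.1 -1.3 0 0 0 0" --pt "5 -0.1 -1.3 0 0 0 0" --pt "5 -0.1 -1.3 0 0 0 0" --pt "5 -0.1 -1.3 0 0 0 0" --pt "5 -0.1 -1.3 0 0 0 0" --pt "5 -0.1 -1.3 0 0 0 0" --pt "5 -0.1 -1.3 0 0 0 0" --pt "5 -0.1 -1.3 0 0 0 0"

```text
clock: 6.4
tcp_pos: [0.6108, 0.1141, 0.0324]
tool_rot: [-0.0, 0.733, 0.681, 0.0]
ft_force: [0.2, 1.8, -0.4]
grip_width: 0.0148
gripper_force: 58.6
```

```bash
cat > red.py <<'E'
from h import *
mt=bot.camera_model("top");ms=bot.camera_model("scene")
def red(t):
    k=hsv(t,(0,150,60),(8,255,255));k[:150]=0;k[225:]=0;k[:,:255]=0;k[:,345:]=0
    ys,xs=np.nonzero(k);return len(xs),xs.min(),xs.max(),xs.mean().round(2),ys.mean().round(2)
if __name__=="__main__":
    print(red(cv2.imread("pics/top0.png")),red(bot.capture("top")))
    o=bot.get_obs();print(o["clock"],o["tcp_pos"].round(4),o["ft_force"].round(2))
E
python3 red.py
```

```text
(162, np.int64(284), np.int64(309), np.float64(297.89), np.float64(181.69)) (102, np.int64(285), np.int64(310), np.float64(298.5), np.float64(179.24))
6.45 [0.6108 0.1136 0.0324] [ 0.43  1.38 -1.61]
```

Contact made: the force is 1.8 N and the carrier has moved about 1 pixel. Now bulk taps, well short of the nearest possible stop.

>>> carry_out --pt "5 0.15 2 0 0 0 0" --pt "5 0.15 2 0 0 0 0" --pt "5 -0.1 -1.3 0 0 0 0" --pt "5 -0.1 -1.3 0 0 0 0" --pt "5 -0.1 -1.3 0 0 0 0" --pt "5 -0.1 -1.3 0 0 0 0" --pt "5 -0.1 -1.3 0 0 0 0" --pt "5 -0.1 -1.3 0 0 0 0" --pt "5 -0.1 -1.3 0 0 0 0" --pt "5 -0.1 -1.3 0 0 0 0"

```text
clock: 7.28
tcp_pos: [0.6102, 0.1072, 0.0323]
tool_rot: [-0.0, 0.733, 0.68, 0.0]
ft_force: [-0.1, 0.8, -0.4]
grip_width: 0.0146
gripper_force: 58.6
```

>>> carry_out --pt "5 0.15 2 0 0 0 0" --pt "5 0.15 2 0 0 0 0" --pt "5 -0.1 -1.3 0 0 0 0" --pt "5 -0.1 -1.3 0 0 0 0" --pt "5 -0.1 -1.3 0 0 0 0" --pt "5 -0.1 -1.3 0 0 0 0" --pt "5 -0.1 -1.3 0 0 0 0" --pt "5 -0.1 -1.3 0 0 0 0" --pt "5 -0.1 -1.3 0 0 0 0" --pt "5 -0.1 -1.3 0 0 0 0"

```text
clock: 8.12
tcp_pos: [0.6097, 0.1009, 0.0323]
tool_rot: [-0.0, 0.733, 0.681, 0.0]
ft_force: [0.2, 2.2, -0.5]
grip_width: 0.0148
gripper_force: 58.6
```

>>> carry_out --pt "5 0.15 2 0 0 0 0" --pt "5 0.15 2 0 0 0 0" --pt "5 -0.1 -1.3 0 0 0 0" --pt "5 -0.1 -1.3 0 0 0 0" --pt "5 -0.1 -1.3 0 0 0 0" --pt "5 -0.1 -1.3 0 0 0 0" --pt "5 -0.1 -1.3 0 0 0 0" --pt "5 -0.1 -1.3 0 0 0 0" --pt "5 -0.1 -1.3 0 0 0 0" --pt "5 -0.1 -1.3 0 0 0 0"

```text
clock: 8.95
tcp_pos: [0.6092, 0.0945, 0.0324]
tool_rot: [-0.0, 0.733, 0.681, 0.0]
ft_force: [-0.4, 0.2, -1.7]
grip_width: 0.0147
gripper_force: 58.6
```

>>> carry_out --pt "5 0.15 2 0 0 0 0" --pt "5 0.15 2 0 0 0 0" --pt "5 -0.1 -1.3 0 0 0 0" --pt "5 -0.1 -1.3 0 0 0 0" --pt "5 -0.1 -1.3 0 0 0 0" --pt "5 -0.1 -1.3 0 0 0 0" --pt "5 -0.1 -1.3 0 0 0 0" --pt "5 -0.1 -1.3 0 0 0 0" --pt "5 -0.1 -1.3 0 0 0 0" --pt "5 -0.1 -1.3 0 0 0 0"

```text
clock: 9.78
tcp_pos: [0.6087, 0.0881, 0.0324]
tool_rot: [-0.0, 0.733, 0.681, 0.0]
ft_force: [-0.5, 1.7, -0.6]
grip_width: 0.0146
gripper_force: 58.6
```

```bash
python3 - <<'E'
from red import *
t=bot.capture("top");s=bot.capture("scene");cv2.imwrite("pics/s4.png",s);print(red(t))
o=bot.get_obs();print(o["clock"],o["tcp_pos"].round(4),o["ft_force"].round(2))
A=cv2.resize(s[185:285,200:370],None,fx=4.6,fy=4.6,interpolation=cv2.INTER_CUBIC);cv2.imwrite("pics/c4.png",A)
E
```

```text
(105, np.int64(295), np.int64(320), np.float64(307.58), np.float64(179.83))
9.8833 [0.6087 0.0876 0.0323] [ 0.35  1.02 -0.33]
```

View pics/c4.png

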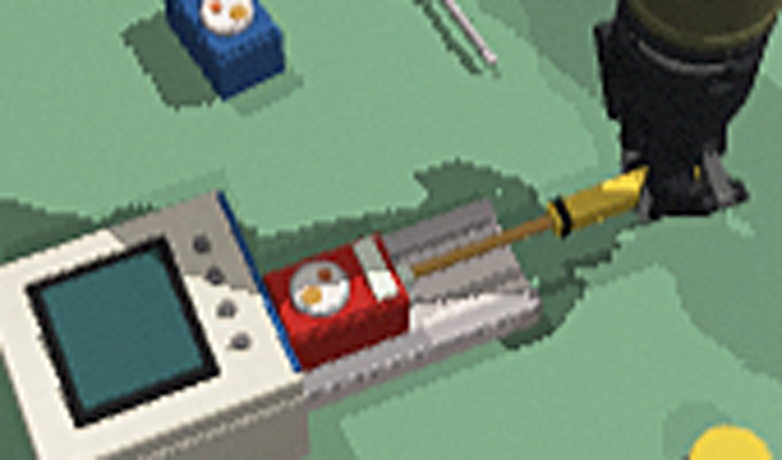

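The picture shows the tip bearing on the carrier's tail at (405,270) and the nose just at the hood mouth (275,300), about 45 mm before the nearest possible stop. Six more bulk taps are safe.

>>> carry_out --pt "5 0.15 2 0 0 0 0" --pt "5 0.15 2 0 0 0 0" --pt "5 -0.1 -1.3 0 0 0 0" --pt "5 -0.1 -1.3 0 0 0 0" --pt "5 -0.1 -1.3 0 0 0 0" --pt "5 -0.1 -1.3 0 0 0 0" --pt "5 -0.1 -1.3 0 0 0 0" --pt "5 -0.1 -1.3 0 0 0 0" --pt "5 -0.1 -1.3 0 0 0 0" --pt "5 -0.1 -1.3 0 0 0 0"

```text
clock: 10.72
tcp_pos: [0.6082, 0.0817, 0.0324]
tool_rot: [-0.0, 0.733, 0.68, 0.0]
ft_force: [-0.6, 0.9, -1.1]
grip_width: 0.0146
gripper_force: 58.6
```

>>> carry_out --pt "5 0.15 2 0 0 0 0" --pt "5 0.15 2 0 0 0 0" --pt "5 -0.1 -1.3 0 0 0 0" --pt "5 -0.1 -1.3 0 0 0 0" --pt "5 -0.1 -1.3 0 0 0 0" --pt "5 -0.1 -1.3 0 0 0 0" --pt "5 -0.1 -1.3 0 0 0 0" --pt "5 -0.1 -1.3 0 0 0 0" --pt "5 -0.1 -1.3 0 0 0 0" --pt "5 -0.1 -1.3 0 0 0 0"

```text
clock: 11.55
tcp_pos: [0.6077, 0.0752, 0.0323]
tool_rot: [-0.0, 0.733, 0.68, 0.0]
ft_force: [-0.4, 0.7, -0.2]
grip_width: 0.0147
gripper_force: 58.6
```

>>> carry_out --pt "5 0.15 2 0 0 0 0" --pt "5 0.15 2 0 0 0 0" --pt "5 -0.1 -1.3 0 0 0 0" --pt "5 -0.1 -1.3 0 0 0 0" --pt "5 -0.1 -1.3 0 0 0 0" --pt "5 -0.1 -1.3 0 0 0 0" --pt "5 -0.1 -1.3 0 0 0 0" --pt "5 -0.1 -1.3 0 0 0 0" --pt "5 -0.1 -1.3 0 0 0 0" --pt "5 -0.1 -1.3 0 0 0 0"

```text
clock: 12.38
tcp_pos: [0.6072, 0.0689, 0.0323]
tool_rot: [-0.0, 0.733, 0.681, 0.0]
ft_force: [-0.6, 0.9, -1.6]
grip_width: 0.0146
gripper_force: 58.6
```

```bash
python3 red.py
```

```text
(162, np.int64(284), np.int64(309), np.float64(297.89), np.float64(181.69)) (64, np.int64(302), np.int64(322), np.float64(311.03), np.float64(179.61))
12.4333 [0.6072 0.0684 0.0323] [ 0.7   1.49 -1.6 ]
```

>>> carry_out --pt "5 0.15 2 0 0 0 0" --pt "5 0.15 2 0 0 0 0" --pt "5 -0.1 -1.3 0 0 0 0" --pt "5 -0.1 -1.3 0 0 0 0" --pt "5 -0.1 -1.3 0 0 0 0" --pt "5 -0.1 -1.3 0 0 0 0" --pt "5 -0.1 -1.3 0 0 0 0" --pt "5 -0.1 -1.3 0 0 0 0" --pt "5 -0.1 -1.3 0 0 0 0" --pt "5 -0.1 -1.3 0 0 0 0"

```text
clock: 13.27
tcp_pos: [0.6067, 0.0625, 0.0324]
tool_rot: [-0.0, 0.733, 0.681, 0.0]
ft_force: [0.1, 1.1, -2.1]
grip_width: 0.015
gripper_force: 58.6
```

>>> carry_out --pt "5 0.15 2 0 0 0 0" --pt "5 0.15 2 0 0 0 0" --pt "5 -0.1 -1.3 0 0 0 0" --pt "5 -0.1 -1.3 0 0 0 0" --pt "5 -0.1 -1.3 0 0 0 0" --pt "5 -0.1 -1.3 0 0 0 0" --pt "5 -0.1 -1.3 0 0 0 0" --pt "5 -0.1 -1.3 0 0 0 0" --pt "5 -0.1 -1.3 0 0 0 0" --pt "5 -0.1 -1.3 0 0 0 0"

```text
clock: 14.1
tcp_pos: [0.6062, 0.0561, 0.0324]
tool_rot: [-0.0, 0.733, 0.681, 0.0]
ft_force: [-0.3, 1.3, -1.3]
grip_width: 0.0148
gripper_force: 58.6
```

>>> carry_out --pt "5 0.15 2 0 0 0 0" --pt "5 0.15 2 0 0 0 0" --pt "5 -0.1 -1.3 0 0 0 0" --pt "5 -0.1 -1.3 0 0 0 0" --pt "5 -0.1 -1.3 0 0 0 0" --pt "5 -0.1 -1.3 0 0 0 0" --pt "5 -0.1 -1.3 0 0 0 0" --pt "5 -0.1 -1.3 0 0 0 0" --pt "5 -0.1 -1.3 0 0 0 0" --pt "5 0 0 0 0 0 0"

```text
clock: 14.93
tcp_pos: [0.6058, 0.0506, 0.0324]
tool_rot: [0.0, 0.733, 0.68, -0.0]
ft_force: [0.7, 0.4, -0.6]
grip_width: 0.0143
gripper_force: 58.6
```

Nose is about 32 mm inside. From here I use fine taps with a force check after each.

>>> carry_out --pt "5 0.15 2 0 0 0 0" --pt "5 0.15 2 0 0 0 0" --pt "5 -0.1 -1.3 0 0 0 0" --pt "5 -0.1 -1.3 0 0 0 0" --pt "5 -0.1 -1.2 0 0 0 0" --pt "5 -0.1 -1.2 0 0 0 0" --pt "5 -0.1 -1.2 0 0 0 0" --pt "5 0 0 0 0 0 0"

```text
clock: 15.6
tcp_pos: [0.6056, 0.0486, 0.0324]
tool_rot: [0.0, 0.733, 0.68, 0.0]
ft_force: [0.4, -0.1, 0.2]
grip_width: 0.0146
gripper_force: 58.6
```

>>> carry_out --pt "5 0.15 2 0 0 0 0" --pt "5 0.15 2 0 0 0 0" --pt "5 -0.1 -1.3 0 0 0 0" --pt "5 -0.1 -1.3 0 0 0 0" --pt "5 -0.1 -1.2 0 0 0 0" --pt "5 -0.1 -1.2 0 0 0 0" --pt "5 -0.1 -1.2 0 0 0 0" --pt "5 0 0 0 0 0 0"

```text
clock: 16.27
tcp_pos: [0.6054, 0.0464, 0.0323]
tool_rot: [0.0, 0.733, 0.68, 0.0]
ft_force: [-0.7, 0.7, -0.7]
grip_width: 0.015
gripper_force: 58.6
```

>>> carry_out --pt "5 0.15 2 0 0 0 0" --pt "5 0.15 2 0 0 0 0" --pt "5 -0.1 -1.3 0 0 0 0" --pt "5 -0.1 -1.3 0 0 0 0" --pt "5 -0.1 -1.2 0 0 0 0" --pt "5 -0.1 -1.2 0 0 0 0" --pt "5 -0.1 -1.2 0 0 0 0" --pt "5 0 0 0 0 0 0"

```text
clock: 16.93
tcp_pos: [0.6052, 0.0442, 0.0324]
tool_rot: [0.0, 0.733, 0.68, 0.0]
ft_force: [0.0, 0.5, -1.6]
grip_width: 0.015
gripper_force: 58.6
```

>>> carry_out --pt "5 0.15 2 0 0 0 0" --pt "5 0.15 2 0 0 0 0" --pt "5 -0.1 -1.3 0 0 0 0" --pt "5 -0.1 -1.3 0 0 0 0" --pt "5 -0.1 -1.2 0 0 0 0" --pt "5 -0.1 -1.2 0 0 0 0" --pt "5 -0.1 -1.2 0 0 0 0" --pt "5 0 0 0 0 0 0"

```text
clock: 17.6
tcp_pos: [0.605, 0.0419, 0.0324]
tool_rot: [0.0, 0.733, 0.68, 0.0]
ft_force: [-0.5, -0.7, -0.9]
grip_width: 0.0149
gripper_force: 58.6
```

>>> carry_out --pt "5 0.15 2 0 0 0 0" --pt "5 0.15 2 0 0 0 0" --pt "5 -0.1 -1.3 0 0 0 0" --pt "5 -0.1 -1.3 0 0 0 0" --pt "5 -0.1 -1.2 0 0 0 0" --pt "5 -0.1 -1.2 0 0 0 0" --pt "5 -0.1 -1.2 0 0 0 0" --pt "5 0 0 0 0 0 0"

```text
clock: 18.27
tcp_pos: [0.6048, 0.0398, 0.0323]
tool_rot: [0.0, 0.733, 0.68, 0.0]
ft_force: [-0.0, 0.7, -1.0]
grip_width: 0.0146
gripper_force: 58.6
```

>>> carry_out --pt "5 0.15 2 0 0 0 0" --pt "5 0.15 2 0 0 0 0" --pt "5 -0.1 -1.3 0 0 0 0" --pt "5 -0.1 -1.3 0 0 0 0" --pt "5 -0.1 -1.2 0 0 0 0" --pt "5 -0.1 -1.2 0 0 0 0" --pt "5 -0.1 -1.2 0 0 0 0" --pt "5 0 0 0 0 0 0"

```text
clock: 18.93
tcp_pos: [0.6046, 0.0375, 0.0324]
tool_rot: [0.0, 0.733, 0.68, 0.0]
ft_force: [0.0, 0.3, -0.3]
grip_width: 0.0148
gripper_force: 58.6
```

>>> carry_out --pt "5 0.15 2 0 0 0 0" --pt "5 0.15 2 0 0 0 0" --pt "5 -0.1 -1.3 0 0 0 0" --pt "5 -0.1 -1.3 0 0 0 0" --pt "5 -0.1 -1.3 0 0 0 0" --pt "5 -0.1 -1.3 0 0 0 0" --pt "5 -0.1 -1.3 0 0 0 0" --pt "5 0 0 0 0 0 0"

```text
clock: 19.6
tcp_pos: [0.6044, 0.035, 0.0324]
tool_rot: [0.0, 0.733, 0.68, 0.0]
ft_force: [1.2, -0.1, -0.6]
grip_width: 0.0149
gripper_force: 58.6
```

>>> carry_out --pt "5 0.15 2 0 0 0 0" --pt "5 0.15 2 0 0 0 0" --pt "5 -0.1 -1.3 0 0 0 0" --pt "5 -0.1 -1.3 0 0 0 0" --pt "5 -0.1 -1.3 0 0 0 0" --pt "5 -0.1 -1.3 0 0 0 0" --pt "5 -0.1 -1.3 0 0 0 0" --pt "5 0 0 0 0 0 0"

```text
clock: 20.27
tcp_pos: [0.6042, 0.0325, 0.0324]
tool_rot: [0.0, 0.733, 0.68, 0.0]
ft_force: [0.1, 0.0, -1.6]
grip_width: 0.0149
gripper_force: 58.6
```

>>> carry_out --pt "5 0.15 2 0 0 0 0" --pt "5 0.15 2 0 0 0 0" --pt "5 -0.1 -1.3 0 0 0 0" --pt "5 -0.1 -1.3 0 0 0 0" --pt "5 -0.1 -1.3 0 0 0 0" --pt "5 -0.1 -1.3 0 0 0 0" --pt "5 -0.1 -1.3 0 0 0 0" --pt "5 0 0 0 0 0 0"

```text
clock: 20.93
tcp_pos: [0.604, 0.03, 0.0323]
tool_rot: [0.0, 0.733, 0.68, 0.0]
ft_force: [-0.1, -0.3, -0.9]
grip_width: 0.015
gripper_force: 58.6
```

>>> carry_out --pt "5 0.15 2 0 0 0 0" --pt "5 0.15 2 0 0 0 0" --pt "5 -0.1 -1.3 0 0 0 0" --pt "5 -0.1 -1.3 0 0 0 0" --pt "5 -0.1 -1.3 0 0 0 0" --pt "5 -0.1 -1.3 0 0 0 0" --pt "5 -0.1 -1.3 0 0 0 0" --pt "5 0 0 0 0 0 0"

```text
clock: 21.6
tcp_pos: [0.6038, 0.0275, 0.0324]
tool_rot: [0.0, 0.733, 0.68, 0.0]
ft_force: [0.0, 0.6, -0.6]
grip_width: 0.0148
gripper_force: 58.6
```

```bash
python3 red.py
```

```text
(162, np.int64(284), np.int64(309), np.float64(297.89), np.float64(181.69)) (15, np.int64(317), np.int64(322), np.float64(318.2), np.float64(179.67))
21.65 [0.6037 0.0275 0.0323] [ 0.94  0.42 -0.8 ]
```

>>> carry_out --pt "5 0.15 2 0 0 0 0" --pt "5 0.15 2 0 0 0 0" --pt "5 -0.1 -1.3 0 0 0 0" --pt "5 -0.1 -1.3 0 0 0 0" --pt "5 -0.1 -1.3 0 0 0 0" --pt "5 -0.1 -1.3 0 0 0 0" --pt "5 -0.1 -1.3 0 0 0 0" --pt "5 0 0 0 0 0 0"

```text
clock: 22.32
tcp_pos: [0.6036, 0.025, 0.0323]
tool_rot: [0.0, 0.733, 0.68, 0.0]
ft_force: [-0.5, 0.5, -0.3]
grip_width: 0.0147
gripper_force: 58.6
```

>>> carry_out --pt "5 0.15 2 0 0 0 0" --pt "5 0.15 2 0 0 0 0" --pt "5 -0.1 -1.3 0 0 0 0" --pt "5 -0.1 -1.3 0 0 0 0" --pt "5 -0.1 -1.3 0 0 0 0" --pt "5 -0.1 -1.3 0 0 0 0" --pt "5 -0.1 -1.3 0 0 0 0" --pt "5 0 0 0 0 0 0"

```text
clock: 22.98
tcp_pos: [0.6034, 0.0225, 0.0323]
tool_rot: [0.0, 0.733, 0.68, 0.0]
ft_force: [0.4, 1.3, -0.8]
grip_width: 0.0153
gripper_force: 58.6
```

>>> carry_out --pt "5 0.15 2 0 0 0 0" --pt "5 0.15 2 0 0 0 0" --pt "5 -0.1 -1.3 0 0 0 0" --pt "5 -0.1 -1.3 0 0 0 0" --pt "5 -0.1 -1.3 0 0 0 0" --pt "5 -0.1 -1.3 0 0 0 0" --pt "5 -0.1 -1.3 0 0 0 0" --pt "5 0 0 0 0 0 0"

```text
clock: 23.65
tcp_pos: [0.6032, 0.02, 0.0324]
tool_rot: [0.0, 0.733, 0.68, 0.0]
ft_force: [-0.8, 0.1, -0.4]
grip_width: 0.0148
gripper_force: 58.6
```

>>> carry_out --pt "5 0.15 2 0 0 0 0" --pt "5 0.15 2 0 0 0 0" --pt "5 -0.1 -1.3 0 0 0 0" --pt "5 -0.1 -1.3 0 0 0 0" --pt "5 -0.1 -1.3 0 0 0 0" --pt "5 -0.1 -1.3 0 0 0 0" --pt "5 -0.1 -1.3 0 0 0 0" --pt "5 0 0 0 0 0 0"

```text
clock: 24.32
tcp_pos: [0.603, 0.0175, 0.0323]
tool_rot: [0.0, 0.733, 0.68, 0.0]
ft_force: [-0.7, 1.0, -1.0]
grip_width: 0.0145
gripper_force: 58.6
```

>>> carry_out --pt "5 0.15 2 0 0 0 0" --pt "5 0.15 2 0 0 0 0" --pt "5 -0.1 -1.3 0 0 0 0" --pt "5 -0.1 -1.3 0 0 0 0" --pt "5 -0.1 -1.3 0 0 0 0" --pt "5 -0.1 -1.3 0 0 0 0" --pt "5 -0.1 -1.3 0 0 0 0" --pt "5 0 0 0 0 0 0"

```text
clock: 24.98
tcp_pos: [0.6028, 0.015, 0.0324]
tool_rot: [0.0, 0.733, 0.68, 0.0]
ft_force: [0.2, 0.4, -1.1]
grip_width: 0.015
gripper_force: 58.6
```

>>> carry_out --pt "5 0.15 2 0 0 0 0" --pt "5 0.15 2 0 0 0 0" --pt "5 -0.1 -1.3 0 0 0 0" --pt "5 -0.1 -1.3 0 0 0 0" --pt "5 -0.1 -1.3 0 0 0 0" --pt "5 -0.1 -1.3 0 0 0 0" --pt "5 -0.1 -1.3 0 0 0 0" --pt "5 0 0 0 0 0 0"

```text
clock: 25.65
tcp_pos: [0.6026, 0.0125, 0.0324]
tool_rot: [0.0, 0.733, 0.68, 0.0]
ft_force: [-0.0, 1.2, -1.3]
grip_width: 0.015
gripper_force: 58.6
```

>>> carry_out --pt "5 0.15 2 0 0 0 0" --pt "5 0.15 2 0 0 0 0" --pt "5 -0.1 -1.3 0 0 0 0" --pt "5 -0.1 -1.3 0 0 0 0" --pt "5 -0.1 -1.3 0 0 0 0" --pt "5 -0.1 -1.3 0 0 0 0" --pt "5 -0.1 -1.3 0 0 0 0" --pt "5 0 0 0 0 0 0"

```text
clock: 26.32
tcp_pos: [0.6024, 0.01, 0.0324]
tool_rot: [0.0, 0.733, 0.68, 0.0]
ft_force: [0.5, 0.1, -0.7]
grip_width: 0.0143
gripper_force: 58.6
```

>>> carry_out --pt "5 0.15 2 0 0 0 0" --pt "5 0.15 2 0 0 0 0" --pt "5 -0.1 -1.3 0 0 0 0" --pt "5 -0.1 -1.3 0 0 0 0" --pt "5 -0.1 -1.3 0 0 0 0" --pt "5 -0.1 -1.3 0 0 0 0" --pt "5 -0.1 -1.3 0 0 0 0" --pt "5 0 0 0 0 0 0"

```text
clock: 26.98
tcp_pos: [0.6022, 0.0075, 0.0324]
tool_rot: [0.0, 0.733, 0.68, 0.0]
ft_force: [0.4, 0.0, -0.5]
grip_width: 0.0149
gripper_force: 58.6
```

>>> carry_out --pt "5 0.15 2 0 0 0 0" --pt "5 0.15 2 0 0 0 0" --pt "5 -0.1 -1.3 0 0 0 0" --pt "5 -0.1 -1.3 0 0 0 0" --pt "5 -0.1 -1.3 0 0 0 0" --pt "5 -0.1 -1.3 0 0 0 0" --pt "5 -0.1 -1.3 0 0 0 0" --pt "5 0 0 0 0 0 0"

```text
clock: 27.65
tcp_pos: [0.602, 0.005, 0.0324]
tool_rot: [0.0, 0.733, 0.68, 0.0]
ft_force: [0.7, -0.2, -0.2]
grip_width: 0.0146
gripper_force: 58.6
```

>>> carry_out --pt "5 0.15 2 0 0 0 0" --pt "5 0.15 2 0 0 0 0" --pt "5 -0.1 -1.3 0 0 0 0" --pt "5 -0.1 -1.3 0 0 0 0" --pt "5 -0.1 -1.3 0 0 0 0" --pt "5 -0.1 -1.3 0 0 0 0" --pt "5 -0.1 -1.3 0 0 0 0" --pt "5 0 0 0 0 0 0"

```text
clock: 28.32
tcp_pos: [0.6018, 0.0025, 0.0324]
tool_rot: [0.0, 0.733, 0.68, 0.0]
ft_force: [-0.6, 0.7, -1.8]
grip_width: 0.0147
gripper_force: 58.6
```

>>> carry_out --pt "5 0.15 2 0 0 0 0" --pt "5 0.15 2 0 0 0 0" --pt "5 -0.1 -1.3 0 0 0 0" --pt "5 -0.1 -1.3 0 0 0 0" --pt "5 -0.1 -1.3 0 0 0 0" --pt "5 -0.1 -1.3 0 0 0 0" --pt "5 -0.1 -1.3 0 0 0 0" --pt "5 0 0 0 0 0 0"

```text
clock: 28.98
tcp_pos: [0.6016, 0.0011, 0.0324]
tool_rot: [-0.0, 0.733, 0.681, 0.001]
ft_force: [-0.2, 2.9, -1.0]
grip_width: 0.0145
gripper_force: 58.6
```

The TCP stopped 1.1 mm short with the force rising, which looks like the stop. I will check it with a slightly deeper gentle tap.

>>> carry_out --pt "5 0.15 2 0 0 0 0" --pt "5 0.15 2 0 0 0 0" --pt "5 -0.1 -1.2 0 0 0 0" --pt "5 -0.1 -1.2 0 0 0 0" --pt "5 -0.1 -0.8 0 0 0 0" --pt "5 -0.1 -0.8 0 0 0 0" --pt "5 -0.1 -1 0 0 0 0" --pt "5 0 0 0 0 0 0" --pt "5 0 0 0 0 0 0"

```text
clock: 29.73
tcp_pos: [0.6015, 0.0011, 0.0324]
tool_rot: [-0.001, 0.732, 0.681, 0.001]
ft_force: [-0.6, 5.7, -0.7]
grip_width: 0.0148
gripper_force: 58.6
```

Same position with 5.7 N, so it is rigid: the carrier is home at the stop. One last light seating tap, then withdraw.

>>> carry_out --pt "5 0.15 2 0 0 0 0" --pt "5 0.15 2 0 0 0 0" --pt "5 -0.1 -1.2 0 0 0 0" --pt "5 -0.1 -1 0 0 0 0" --pt "5 -0.1 -0.8 0 0 0 0" --pt "5 -0.1 -0.8 0 0 0 0" --pt "5 0 -0.5 0 0 0 0" --pt "5 0 0 0 0 0 0" --pt "5 0 0 0 0 0 0" --pt "5 0 0 0 0 0 0"

```text
clock: 30.57
tcp_pos: [0.6014, 0.0011, 0.0324]
tool_rot: [-0.001, 0.732, 0.681, 0.001]
ft_force: [-0.3, 5.7, -1.3]
grip_width: 0.0153
gripper_force: 58.6
```

>>> carry_out --pt "5 0.1 1 0 0 0 0" --pt "5 0.15 2 0 0 0 0" --pt "5 0.3 4 0 0 0 0" --pt "5 0.8 10 0 0 0 0" --pt "5 1.5 20 0 0 0 0" --pt "5 1.9 25 0 0 0 0" --pt "5 1.9 25 0 0 0 0" --pt "5 1.9 25 0 0 0 0" --pt "5 1.5 20 2 0 0 0" --pt "5 0.8 15 10 0 0 0.013"

```text
clock: 31.4
tcp_pos: [0.6107, 0.1494, 0.043]
tool_rot: [-0.001, 0.727, 0.686, -0.001]
ft_force: [0.6, 0.3, -0.2]
grip_width: 0.0149
gripper_force: 58.6
```

>>> carry_out --pt "5 -5 15 25 0 0 0.013" --pt "5 -18 18 30 0 0 0" --pt "5 -25 25 30 0 0 0" --pt "5 -25 25 20 0 0 0" --pt "5 -25 25 0 0 0 0" --pt "5 -25 25 0 0 0 0" --pt "5 -20 15 0 0 0 0" --pt "5 -12 14 -10 0 0 0" --pt "5 0 0 0 0 0 0" --pt "5 0 0 0 0 0 0"

```text
clock: 32.23
tcp_pos: [0.4585, 0.3064, 0.136]
tool_rot: [-0.0, 0.723, 0.691, -0.0]
ft_force: [0.7, 0.2, -1.0]
grip_width: 0.0149
gripper_force: 58.7
```

```bash
python3 - <<'E'
from red import *
o=bot.get_obs();print(o["clock"],o["tcp_pos"].round(4),o["tool_rot"].round(4),o["ft_force"].round(2))
a=bot.capture("scene");b=bot.capture("top");w=bot.capture("wrist")
cv2.imwrite("pics/s5.png",a);cv2.imwrite("pics/t5.png",b);cv2.imwrite("pics/w5.png",w)
A=cv2.resize(a[100:300,190:420],None,fx=3,fy=3,interpolation=cv2.INTER_CUBIC);cv2.imwrite("pics/c5.png",A);print(A.shape)
E
```

```text
32.2333 [0.4585 0.3064 0.136 ] [-1.000e-04  7.229e-01  6.910e-01 -5.000e-04] [ 0.69  0.19 -1.04]
(600, 690, 3)
```

View pics/c5.png

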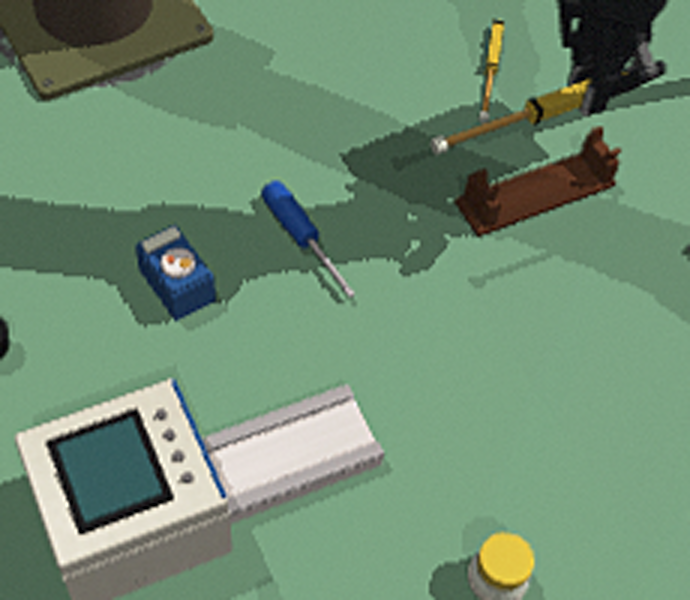

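The carrier is fully inside the hood and everything else is undisturbed. The pusher is above its rest, posts at (480,195) and (600,155). Now lower it into the recorded seat pose.

>>> carry_out --pt "5 -4 10 0 0 0 -0.002" --pt "5 -4 10 0 0 0 0" --pt "5 -2.4 8.5 -10 0 0 0" --pt "5 0 0 -20 0 0 0" --pt "5 0 0 -20 0 0 0" --pt "5 0 0 -15 0 0 0" --pt "5 0 0 -10 0 0 0" --pt "5 0 0 -8 0 0 0" --pt "5 0 0 0 0 0 0" --pt "5 0 0 0 0 0 0"

```text
clock: 33.22
tcp_pos: [0.4492, 0.3342, 0.0531]
tool_rot: [-0.0, 0.725, 0.689, 0.0]
ft_force: [0.8, 0.5, -0.3]
grip_width: 0.0148
gripper_force: 58.7
```

```bash
python3 - <<'E'
from h import *
o=bot.get_obs();print(o["tcp_pos"],o["tool_rot"],o["ft_force"])
E
```

```text
[0.44924641 0.33420711 0.0531482 ] [-2.74766807e-05  7.24516114e-01  6.89257861e-01  2.53551903e-05] [ 0.79496658  0.48218501 -0.32300639]
```

Correct by (-1.1, +0.7) mm and go down slowly.

>>> carry_out --pt "5 -1.1 0.7 -3 0 0 0" --pt "5 0 0 -4 0 0 0" --pt "5 0 0 -4 0 0 0" --pt "5 0 0 -3 0 0 0" --pt "5 0 0 -3 0 0 0" --pt "5 0 0 -2 0 0 0" --pt "5 0 0 -2 0 0 0" --pt "5 0 0 0 0 0 0" --pt "5 0 0 0 0 0 0"

```text
clock: 33.97
tcp_pos: [0.4481, 0.3346, 0.0322]
tool_rot: [0.0, 0.725, 0.689, -0.0]
ft_force: [0.5, 0.4, -1.5]
grip_width: 0.0149
gripper_force: 58.7
```

>>> carry_out --pt "5 0 0 -1 0 0 0" --pt "5 0 0 -0.7 0 0 0" --pt "5 0 0 0 0 0 0" --pt "5 0 0 0 0 0 0" --force 20

```text
clock: 34.3
tcp_pos: [0.4481, 0.3346, 0.0306]
tool_rot: [0.0, 0.725, 0.689, 0.0]
ft_force: [0.5, -0.3, -0.4]
grip_width: 0.0149
gripper_force: 58.7
```

>>> carry_out --pt "5 0 0 -0.5 0 0 0" --pt "5 0 0 -0.5 0 0 0" --pt "5 0 0 0 0 0 0" --pt "5 0 0 0 0 0 0" --force 20

```text
clock: 34.63
tcp_pos: [0.4482, 0.3347, 0.0304]
tool_rot: [-0.0, 0.725, 0.689, 0.0]
ft_force: [-1.5, -0.2, 6.2]
grip_width: 0.0147
gripper_force: 59.8
```

Seated: 6.2 N upward at the height where it was gripped. Release by opening gradually, then lift.

>>> carry_out --pt "17 0 0 0 0 0 0" --pt "20 0 0 0 0 0 0" --pt "26 0 0 0 0 0 0" --pt "40 0 0 0 0 0 0" --pt "60 0 0 0 0 0 0" --pt "60 0 0 0 0 0 0" --pt "60 0 0 0 0 0 0"

```text
clock: 35.22
tcp_pos: [0.4481, 0.3346, 0.0295]
tool_rot: [0.0, 0.725, 0.689, 0.0]
ft_force: [-0.2, -0.4, 0.2]
grip_width: 0.0598
gripper_force: 0.0
```

>>> carry_out --pt "60 0 0 5 0 0 0" --pt "60 0 0 12 0 0 0" --pt "60 0 0 25 0 0 0" --pt "60 0 6 30 0 0 0" --pt "60 0 12 30 0 0 0" --pt "60 0 14 35 0 0 0" --pt "60 -2 14 35 0 0 0" --pt "60 -2 14 30 0 0 0" --pt "60 -2 0 20 0 0 0" --pt "60 0 0 0 0 0 0"

```text
clock: 36.05
tcp_pos: [0.4435, 0.3976, 0.2576]
tool_rot: [-0.0, 0.724, 0.69, 0.005]
ft_force: [0.5, -0.1, -0.2]
grip_width: 0.0604
gripper_force: 0.0
```

```bash
python3 - <<'E'
from h import *
m=bot.camera_model("wrist");w=bot.capture("wrist");s=bot.capture("scene");cv2.imwrite("pics/w6.png",w);cv2.imwrite("pics/s6.png",s)
o=bot.get_obs();print(o["clock"],o["tcp_pos"],o["grip_width"])
k=hsv(w,(20,130,110),(35,255,255));k[:,:240]=0;k[:,350:]=0
n,l,st,_=cv2.connectedComponentsWithStats(k);i=1+st[1:,4].argmax();print(st[i])
y0,y1=st[i][1],st[i][1]+st[i][3]
P=onz(m,[[np.nonzero(l[r]==i)[0].mean(),r] for r in range(y0+8,y1-5,5)],.053)
print(np.polyfit(P[:,1],P[:,0],1)); print(onz(m,[[288,y0],[287,y1]],.053))
m0=__import__("pickle").load(open("w1.pkl","rb"));w0=cv2.imread("pics/w1.png");k=hsv(w0,(20,130,110),(35,255,255));k[:,:240]=0;k[:,350:]=0
n,l,st,_=cv2.connectedComponentsWithStats(k);i=1+st[1:,4].argmax();y0,y1=st[i][1],st[i][1]+st[i][3];print(onz(m0,[[288,y0],[287,y1]],.053))
A=cv2.resize(np.hstack([w[160:390,200:370],s[100:330,190:440]]),None,fx=1.9,fy=1.9,interpolation=cv2.INTER_CUBIC);cv2.imwrite("pics/c6.png",A);print(A.shape)
E
```

```text
36.15 [0.44219163 0.39457595 0.25308839] 0.05986949560363902
[280 211  15  67 970]
[0.05636402 0.42924067]
[[0.45067536 0.36435884 0.053     ]
 [0.44601151 0.28229771 0.053     ]]
[[0.44831606 0.36498518 0.053     ]
 [0.44499933 0.28166526 0.053     ]]
(437, 798, 3)
```

View pics/c6.png

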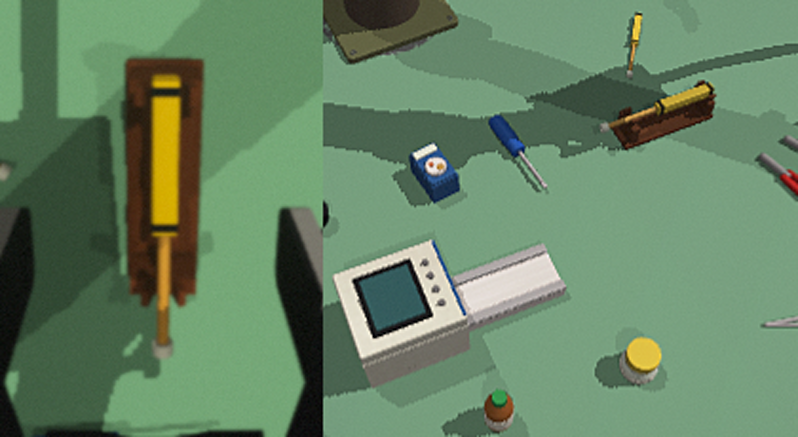

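The pusher lies in both notches exactly as before, handle at (165,155) in the left half, and its position and direction match the first measurement to about 1 mm. The carrier is in the hood and nothing else has moved. Handing in.

```bash
python3 -c "
from plant import bot
print(bot.finish_job())"
```

```text
the job is handed in; nothing more can be done
None
```

I tapped the red carrier home against the hidden stop (5.7 N at most in the readings), laid the pusher back in its rest within about 1 mm of where it lay, and handed the job in at 36 s; the hand-in returned no verdict.

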